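Metal test on a clamped bar with a hand-held probe

ROBOT

A 6-joint arm with a two-finger parallel gripper is mounted at the origin on the work surface. World frame = base frame: x ahead of the robot, y to its left, z up, the work surface at z = 0. Lengths are in m, angles in rad, forces in N, time in s.
With the tool pointing down it reaches from about 0.35 to 0.85 m from the base axis. Payload 8.1 kg.
Tool frame: the origin (TCP) lies midway between the tips of the shut fingers; the grasp point (between the pads) lies 19 mm behind it; z points along the fingers, y is the line along which they close (so a half turn about z gives the same grasp; the last joint's range is limited). The gripper opens to 93 mm and grips with 3 to 60 N. Pads are 15 mm wide; open, the fingers measure 128 mm over their backs; the gripper's body (75 mm by 188 mm) begins 65 mm behind the grasp point.
Start: joints at [-1.226, 0.13, 1.488, -0, 1.523, -0.085], TCP at [0.25, -0.545, 0.181] pointing down, gripper open.
Joint ranges: [-2.96, 2.96], [-0.89, 2.26], [0.02, 2.5], [-1.34, 4.48], [0, 2.73], [-2.66, 2.66]. Speed limits (rad/s): [2.39, 2.39, 2.79, 3.14, 3.14, 3.14].

INTERFACE

Orientations are given as [roll, pitch, yaw] about the fixed x, y, z axes, in that order (R = Rz(yaw) Ry(pitch) Rx(roll)).
In Python, from rig import robot, cams gives the robot as it stands (robot), with the cameras (cams).
- The arm moves only by the shell command python3 drive.py 'ROWS' [OPENING] [FORCE]. ROWS is a JSON list of rows, 1 to 12 of them, each of 6 numbers: dx, dy, dz in m, then a rotation vector rx, ry, rz in rad; each row is the pose to reach, as a shift and turn from the pose commanded when the command began, along the tool's axes at that moment; what a row does not reach only later rows make up. A row lasts 1/10 s, in which the tool goes at most 0.05 m and 0.15 rad, less where a joint would pass 70% of its speed; a pose out of reach is approached as far as the arm can. OPENING is the finger opening in m, set as the command begins (- or left out keeps the last). The fingers move at their own pace and stop on an object; FORCE is the grip in N (left out, the last holds). Time passes only in rows, so rows that do not move let the fingers close. It prints the time, the measured TCP pose, the force, the opening and the grip force at its end.
- robot.get_state(): the state, without advancing time (a new reading comes with each control period).
- cams.snapshot(name): name is "scene" or "top"; returns a dict with "pixels" (420x560x3 uint8, red, green, blue), "mtx" (3x3 intrinsics, pixels), "R" (3x3) and "t" (3): a world point X has camera coordinates R X + t. Camera axes: x right, y down, z forward; pixel columns grow to the right and rows downward; lengths in m; the calibration is good to about 2 mm. A picture is of the moment at which its call begins. There is no depth.
- robot.finish_job(): hands the job in; it is judged then, once.
The state is a dict: "time": time; "joint_positions": joint angles; "qvel": joint speeds; "tau": joint torques, N m; "tcp_pos": TCP position; "tcp_rot": TCP orientation; "wrist_force": force on the tool from outside, world axes, zero at the start; "torque": the same for the moment, N m; "finger_gap": finger opening in m; "finger_force": force on a finger pad.
Only numpy, scipy, OpenCV 4.12 (cv2) and the standard library are available. Lean on these libraries where they do the work, as an engineer would, in place of code of your own. Each camera call takes 0.05 s, during which the arm holds its last target. There are 200 camera calls.

TASK

Take the tester out of its wooden stand and first check it on the reference stud: with the tester upright, press its sprung tip on the top of the stud for a moment. Then press the tip inside the ring scribed on the bar clamped on the sloping bench pin, square to the bar's face and lightly, with the sprung tip about half way in and never bottomed hard, and finish while holding it there in the gripper. Leave the jar, the tin and the copper band where they are.

Things in the scene. Friction and masses are not known exactly. Their poses are not given: they have to be found in the camera images.
- tester: Pen-like grey metal tester, 0.1 kg, hung upright, tip down, in the stand, any yaw. Origin at the end of its fully extended tip; z runs up to its blunt end. Along z in mm: brass sprung tip 6 across 0-14, cone to 30, round body 22 across to 64, black collar 36 across 64-70 resting on the stand's top, square grip 24 x 24 (faces along own x, y) 70-125. 61 mm stands above the stand.
- plunger (a joint): How far the tester's sprung tip is pushed in along the tester's z: 0 fully out, 0.010 m bottomed. The spring pushes back with 1.2 N at first movement, 3 N half way (0.005) and 4.7 N just before bottoming; past that it is rigid.
- tip (a point): The rounded end of the sprung tip (moves in with it). Its axes are those of the tester.
- stand: Fixed wooden block 80 x 80 x 75 mm high with one 26 mm through hole in its middle, in which the tester hangs by its collar. Origin in the middle of its underside. Small dark dots at the corners are only looks. Stand and reference block may swap sides.
- ref_stud: Reference stud: round copper stud 22 mm across, 6 mm high, fixed in the middle of the top of a fixed dark steel block 70 x 70 x 25 mm. Origin in the middle of the stud's underside, 25 mm above the table.
- stud_top (a point): Middle of the flat top of the reference stud, 31 mm above the table.
- bench_pin: Fixed sloping wooden bench pin about 125 x 84 mm, with a slot in its low end. Its top slopes 20 degrees, rising along its own +x from 30 to 74 mm above the table. Origin in the middle of its underside; x horizontal, towards the high end.
- bar: Plain light-metal bar 62 x 28 x 6 mm fixed flat on the sloping top of the bench pin, between two dark steel clamp strips 10 mm high that stand across its ends. Origin in the middle of its underside; x up the slope along the bar, z square out of its face (20 degrees from vertical).
- spot (a point): Centre of the dark ring scribed on the bar's upper face, 16 mm across, 10 mm up the slope from the bar's middle. Axes as the bar: z is square out of the face.
- jar: Bystander: small amber glass jar with a metal cap, 44 mm across, 55 mm high, standing. Origin under its middle.
- tin: Bystander: blue tin 60 x 90 x 22 mm. Origin under its middle.
- band: Bystander: small copper finger-ring band, 25 mm across, 7 mm high, lying flat. Origin under its middle.

How it is judged:
On the way, in this order (a step that is already met when the one before it is completed fails the run):
1. the tester is lifted clear of its stand (contact force between the fingers and tester above 1 N and contact force between tester and stand below 0.05 N and height (world z) of tip above 0.04 m), for 0.1 s.
2. the upright tester's sprung tip is pressed on the top of the reference stud (contact force between tester and ref_stud above 0.8 N and horizontal distance between tip and stud_top below 0.011 m and angle between tester's own z axis and vertical below 0.2 rad and value of joint plunger above 0.001 m), for 0.2 s.
At the end, for the whole second after the job is handed in: Tester held still in the gripper, off the stand and the stud: tip within 7.5 mm of the ring's centre, within 8 degrees of square to the face, pressed in 1.5 to 8.8 mm (0.8 to 7 N), after the check on the stud; jar, tin and band within 20 mm of their starts (contact force between tester and bar between 0.8 and 7 N and value of joint plunger between 0.0015 and 0.0088 m and distance between tip and spot below 0.0075 m and angle between the z axis of tester and the z axis of bar, either way round below 0.14 rad and contact force between the fingers and tester above 1 N and linear speed of tester below 0.02 m/s and contact force between tester and stand below 0.05 N and contact force between tester and ref_stud below 0.05 N and contact force between tester and bench_pin below 7 N and distance of each of jar, tin, band from where it was at the start of the episode below 0.02 m); the arm keeps its last pose, push and grip.
It fails at once if the tester is bottomed hard on the bar (over 15 N) (contact force between tester and bar above 15 N).
It fails at once if the tester is bottomed hard on the stud (over 15 N) (contact force between tester and ref_stud above 15 N).
It fails at once if a bystander is pushed away (over 20 mm) (distance of any of jar, tin, band from where it was at the start of the episode above 0.02 m).
It also fails if it takes over 51 s, if anything falls off the work surface, if the arm or the gripper's body presses on something with over 40 N, if the wrist force passes 120 N, or if a joint passes its speed limit or range.

## Working session

There is one attempt and no reset: what is moved stays moved. The work goes in short steps, Python scripts to look and compute and a shell command to move; the robot and the scene stay as the last step left them, time stands still between calls to the robot, and variables do not carry over. Pictures are saved under pics/ and viewed, at most 10 in all, crops included, and the job is handed in when it is done.

```bash
mkdir -p pics; ls; python3 - <<'E'
from rig import robot, cams
import cv2,json,numpy as np
for n in("scene","top"):
    s=cams.snapshot(n); cv2.imwrite(f"pics/{n}0.png",s["pixels"][:,:,::-1]); np.savez(f"pics/{n}0.npz",**{k:np.array(s[k]) for k in("pixels","mtx","R","t")})
    print(n,np.round(s["mtx"],1).tolist(),np.round(s["R"],3).tolist(),np.round(s["t"],3))
print(robot.get_state())
E
```

```text
drive.py
pics
rig.py
scene [[414.7, 0.0, 279.8], [0.0, 414.7, 209.0], [0.0, 0.0, 1.0]] [[-0.846, 0.534, -0.019], [0.307, 0.457, -0.835], [-0.437, -0.712, -0.55]] [ 0.478 -0.093  1.141]
top [[381.1, 0.0, 291.8], [0.0, 381.1, 208.5], [0.0, 0.0, 1.0]] [[-0.014, -1.0, -0.012], [-0.993, 0.015, -0.12], [0.12, 0.011, -0.993]] [0.015 0.559 0.846]
{'time': 0.1, 'joint_positions': array([-1.22641362e+00,  1.31107108e-01,  1.48916306e+00,  4.78248474e-06,
        1.52300031e+00, -8.53901767e-02]), 'qvel': array([-0.00017911, -0.00129501, -0.00341158,  0.00045247,  0.00037827,
        0.00030694]), 'tau': array([ 1.26430881e-03, -5.61344039e+01, -4.93095088e+01,  7.70885730e-02,
        2.91268551e-02, -6.70672648e-05]), 'tcp_pos': array([ 0.24983093, -0.54487954,  0.1800836 ]), 'tcp_rot': array([-3.13992135e+00, -1.47854717e-04,  4.29772524e-01]), 'wrist_force': array([-0.98573353,  0.59414757, -0.1630424 ]), 'torque': array([ 0.002906  , -0.00447431, -0.0241486 ]), 'finger_force': 0.0, 'finger_gap': 0.09292407658088675}
```

View pics/scene0.png

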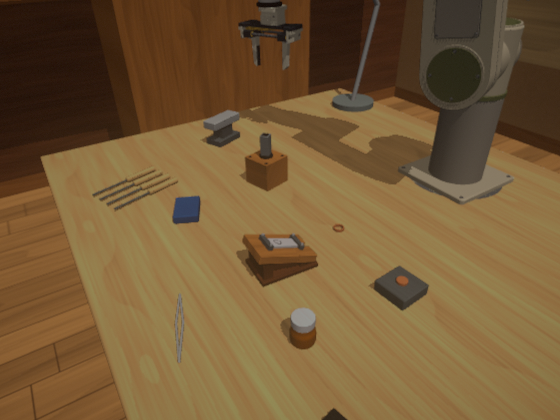

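View pics/top0.png

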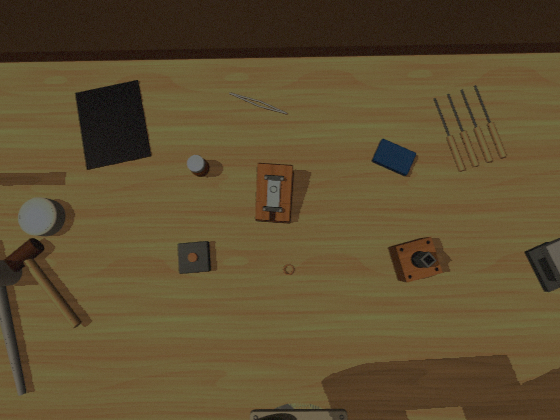

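Top view: stand about (416,259) with the tester's end at (428,260), stud at (193,257), ring on the bar near (273,189), jar (197,163), tin (394,157), band (290,269). The scene view agrees. I'll enlarge the important parts next.

```bash
python3 - <<'E'
import cv2,numpy as np
t=cv2.imread("pics/top0.png"); s=cv2.imread("pics/scene0.png")
def c(im,x,y,w,h,f=5): return cv2.convertScaleAbs(cv2.resize(im[y:y+h,x:x+w],None,fx=f,fy=f,interpolation=cv2.INTER_CUBIC),alpha=1.3,beta=25)
a=np.hstack([c(t,385,230,60,60),c(t,245,155,60,75,4)[:300]])
b=np.hstack([c(s,240,125,60,60),c(s,250,225,60,60,4)[:, :240]][:1]+[c(s,240,220,80,60,)[:300,:240*2][:, :400]])
h=np.zeros((600,800,3),np.uint8); h[:300,:a.shape[1]]=a; h[300:,:b.shape[1]]=b[:,:800]; h[:240,560:800]=c(t,173,233,40,40,6)
cv2.imwrite("pics/crop1.png",h)
E
```

```text
(no output)
```

View pics/crop1.png

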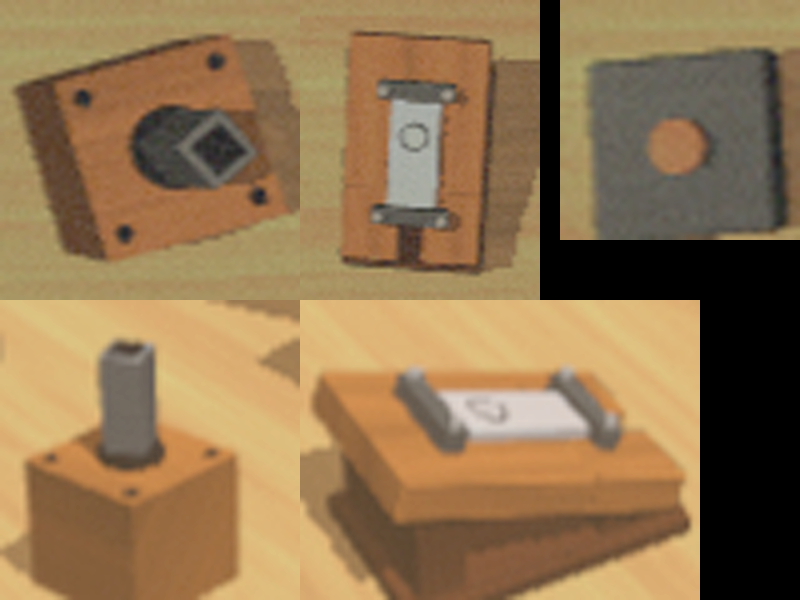

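The enlarged crops give pixel positions to about half a pixel: tester's square end at top (428,260), ring at top (273.5,189) and scene (277.4,242), stud at (192.7,257.5), and the slope rises towards the top of the image (+x). Next: refine with masks and cast rays.

```bash
cat >h.py <<'E'
import numpy as np,cv2
def load(n):
    d=np.load(f"pics/{n}.npz"); return {k:d[k] for k in d}
def ray(c,u,v):
    d=c["R"].T@np.linalg.solve(c["mtx"],[u,v,1.]); o=-c["R"].T@c["t"]; return o,d/np.linalg.norm(d)
def onz(c,u,v,z):
    o,d=ray(c,u,v); return o+d*(z-o[2])/d[2]
def tri(a,pa,b,pb):
    o1,d1=ray(a,*pa);o2,d2=ray(b,*pb)
    s=np.linalg.lstsq(np.c_[d1,-d2],o2-o1,rcond=None)[0]; p,q=o1+d1*s[0],o2+d2*s[1]
    return (p+q)/2,np.linalg.norm(p-q)
def proj(c,X): x=c["mtx"]@(c["R"]@X+c["t"]); return x[:2]/x[2]
def blob(m,x0,y0,x1,y1):
    w=np.zeros_like(m);w[y0:y1,x0:x1]=m[y0:y1,x0:x1]; n,l,s,ce=cv2.connectedComponentsWithStats(w.astype(np.uint8))
    i=1+np.argmax(s[1:,4]); return ce[i],s[i,4],(l==i)
E
python3 - <<'E'
from h import *
np.set_printoptions(precision=4,suppress=True)
T,S=load("top0"),load("scene0")
u=lambda x,y,f,x0,y0:((x+.5)/f-.5+x0,(y+.5)/f-.5+y0)
end=u(215,149,5,385,230); print("tester end",onz(T,*end,.136))
d=[onz(T,*u(x,y,5,385,230),.075) for x,y in((82,97),(215,60),(260,195),(124,233))]
print("stand",np.mean(d,0),[np.degrees(np.arctan2(*(d[(i+1)%4]-d[i])[1::-1])) for i in range(4)])
q=[onz(T,*u(x,y,5,385,230),.136) for x,y in((218,108),(256,150),(212,188),(176,148))]
print("square",[np.round((np.degrees(np.arctan2(*(q[(i+1)%4]-q[i])[1::-1])),1000*np.linalg.norm(q[(i+1)%4]-q[i])),1) for i in range(4)])
e2=u(129,349-300,5,240,125); print("tester tri",tri(T,end,S,e2))
for c,b in((T,(180,244,208,270)),(S,(392,272,412,290))):
    h=cv2.cvtColor(c["pixels"],cv2.COLOR_RGB2HSV).astype(int); m=(h[...,1]>110)&(h[...,2]>80)
    ce,n,_=blob(m,*b); print("stud",ce,n,onz(c,*ce,.031))
rs=[]
for c,b in((T,(262,172,286,212)),(S,(262,236,302,252))):
    h=cv2.cvtColor(c["pixels"],cv2.COLOR_RGB2HSV).astype(int); m=(h[...,1]<50)&(h[...,2]>(110 if c is T else 140))
    ce,n,l=blob(m,*b); cn=max(cv2.findContours(l.astype(np.uint8),0,1)[0],key=cv2.contourArea)
    box=cv2.boxPoints(cv2.minAreaRect(cn)); print("bar",ce,n,box.tolist()); rs.append(box.mean(0))
print("bar mid",tri(T,rs[0],S,rs[1]))
print("ring",tri(T,u(414-300,137,4,245,155),S,u(487-300,110,5,240,220)))
for p in((390,98),(440,102),(437,208),(386,204)): print(onz(T,*u(p[0]-300,p[1],4,245,155),.06))
E
```

```text
tester end [ 0.4401 -0.2637  0.136 ]
stand [ 0.4406 -0.2652  0.075 ] [np.float64(-75.41470887812724), np.float64(-164.58828237850764), np.float64(104.56490593830826), np.float64(14.606662798598409)]
square [array([-140.,   22.]), array([128.8,  23.5]), array([40.1, 20.9]), array([-48.4,  23.6])]
tester tri (array([ 0.4397, -0.264 ,  0.1343]), np.float64(0.001089982739377945))
stud [191.8806 257.    ] 67 [0.451  0.2375 0.031 ]
stud [401.8416 280.3564] 101 [0.4537 0.241  0.031 ]
bar [272.9378 194.1818] 209 [[266.2743225097656, 205.5137176513672], [267.5561218261719, 179.87779235839844], [279.0274353027344, 180.4513702392578], [277.7456359863281, 206.08729553222656]]
bar [282.95   241.8833] 120 [[269.0, 239.0], [295.0, 239.0], [295.0, 245.0], [269.0, 245.0]]
bar mid (array([0.5916, 0.0505, 0.0552]), np.float64(0.0020376527233519643))
ring (array([0.601 , 0.0487, 0.059 ]), np.float64(0.00043154467007585343))
[0.6236 0.0619 0.06  ]
[0.6209 0.0336 0.06  ]
[0.5605 0.0359 0.06  ]
[0.5632 0.0645 0.06  ]
```

```bash
cat >>h.py <<'E'
from scipy.spatial.transform import Rotation as Ro
def delta(p,R):
    from rig import robot, cams
    s=robot.get_state(); R0=Ro.from_euler("xyz",s["tcp_rot"])
    print("d",np.round(R0.inv().apply(np.array(p)-s["tcp_pos"]),4),"rv",np.round((R0.inv()*R).as_rotvec(),4),"t",s["time"])
def down(yaw): return Ro.from_euler("xyz",[np.pi,0,yaw])
E
python3 - <<'E'
from h import *
delta([.440,-.264,.18],down(np.radians(40.2)))
E
```

```text
d [ 0.2899 -0.1761  0.0004] rv [-0.0016 -0.0004 -0.2718] t 0.1
```

```bash
python3 drive.py '[[0.03,-0.018,0,0,0,-0.03],[0.07,-0.04,0,0,0,-0.07],[0.11,-0.066,0,0,0,-0.11],[0.15,-0.09,0,0,0,-0.15],[0.19,-0.115,0,0,0,-0.19],[0.23,-0.14,0,0,0,-0.23],[0.265,-0.16,0,0,0,-0.26],[0.28,-0.17,0,-0.0016,0,-0.272],[0.29,-0.176,0,-0.0016,0,-0.272],[0.29,-0.176,0,-0.0016,0,-0.272]]' 0.08 10; python3 - <<'E'
from h import *
delta([.440,-.264,.098],down(np.radians(40.2)))
E
```

```text
time: 1.1
tcp_pos: [0.4407, -0.2636, 0.1807]
tcp_rot: [3.141, 0.0, 0.703]
wrist_force: [-0.4, -1.1, -1.1]
finger_gap: 0.0797
finger_force: 0.0
d [-0.0007 -0.0003  0.0827] rv [0.001  0.0002 0.0014] t 1.1
```

```bash
python3 drive.py '[[0,0,0.015,0,0,0],[0,0,0.035,0,0,0],[0,0,0.055,0,0,0],[0,0,0.072,0,0,0],[0,0,0.082,0,0,0],[0,0,0.082,0,0,0],[0,0,0.082,0,0,0]]'; python3 drive.py '[[0,0,0,0,0,0],[0,0,0,0,0,0],[0,0,0,0,0,0],[0,0,0,0,0,0],[0,0,0,0,0,0],[0,0,0,0,0,0],[0,0,0,0,0,0],[0,0,0,0,0,0],[0,0,0,0,0,0],[0,0,0,0,0,0]]' 0.01 15
```

```text
time: 1.8
tcp_pos: [0.4401, -0.2653, 0.0991]
tcp_rot: [3.14, 0.0, 0.701]
wrist_force: [0.0, 0.1, 0.3]
finger_gap: 0.08
finger_force: 0.0
time: 2.8
tcp_pos: [0.4404, -0.2647, 0.099]
tcp_rot: [3.14, 0.0, 0.702]
wrist_force: [-0.2, 0.5, -0.3]
finger_gap: 0.0105
finger_force: 0.0
```

```bash
python3 - <<'E'
from rig import robot, cams
import cv2,numpy as np
from h import *
for n in("scene","top"):
    s=cams.snapshot(n); cv2.imwrite(f"pics/{n}1.png",s["pixels"][:,:,::-1]); np.savez(f"pics/{n}1.npz",**{k:np.array(s[k]) for k in("pixels","mtx","R","t")})
s=cv2.imread("pics/scene1.png")[60:200,180:340];t=cv2.imread("pics/top1.png")[190:330,340:500]
cv2.imwrite("pics/c1.png",cv2.resize(np.vstack([s,t]),None,fx=2.1,fy=2.1,interpolation=2))
E
```

```text
(no output)
```

View pics/c1.png

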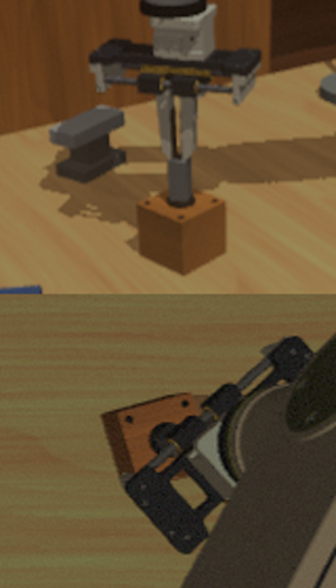

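The scene crop shows the fingers shut with nothing between them, their tips near crop (175,155), just above the tester's end at (178,160). I'll check where the TCP projects against the picture.

```bash
python3 - <<'E'
from h import *
from rig import robot, cams
st=robot.get_state(); print(st["tcp_pos"],st["finger_gap"],st["finger_force"])
T,S=load("top1"),load("scene1")
for X in([.4404,-.2647,.099],[.44,-.264,.136],[.44,-.264,.15],[.44,-.264,.09]): print(X,(proj(S,np.array(X))-[180,60])*2.1,(proj(T,np.array(X))-[340,190])*2.1)
s=cv2.imread("pics/scene1.png")[90:165,220:310]
cv2.imwrite("pics/c2.png",cv2.convertScaleAbs(cv2.resize(s,None,fx=8,fy=8,interpolation=2),alpha=1.4,beta=20))
E
```

```text
[ 0.44037529 -0.26467457  0.0989936 ] 0.009950852939764452 0.0
[0.4404, -0.2647, 0.099] [179.16321775 182.6075253 ] [172.26861383 144.97941919]
[0.44, -0.264, 0.136] [178.59340721 154.90005517] [184.26367493 145.87640661]
[0.44, -0.264, 0.15] [178.15319729 144.09091751] [189.38556355 146.07146989]
[0.44, -0.264, 0.09] [179.99593723 189.33848881] [168.67684855 145.28279404]
```

View pics/c2.png

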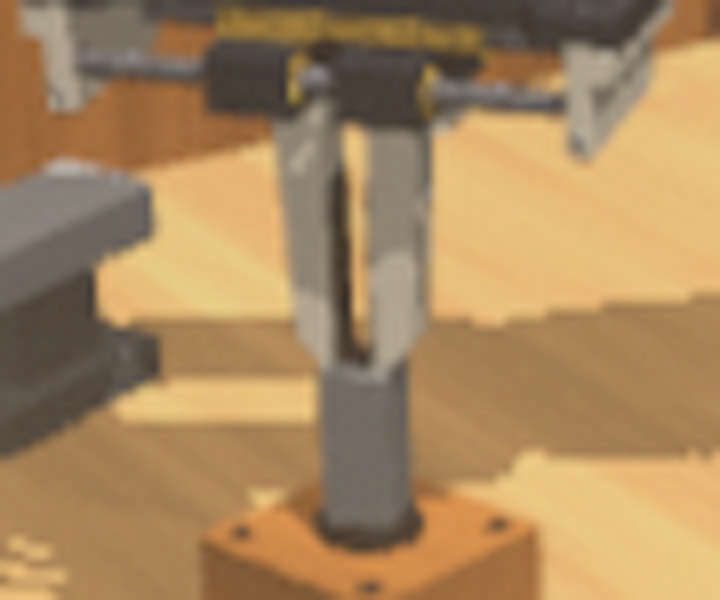

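The enlarged crop shows the finger tips at about crop row 370, over the tester's end face. So the fingers look to be above the tester rather than around it, despite the reported TCP z of 0.099. I'll check that offset against the first picture.

```bash
python3 - <<'E'
from h import *
S=load("scene0")
a=np.array([.2498,-.5449,.1801]);R=down(.4298)
for y in(0,.046,-.046):
    for z in(0,-.02,-.04,-.084): print(y,z,proj(S,a+R.apply([0,y,z])).round(1))
s=cv2.imread("pics/scene0.png")[0:80,230:310]
cv2.imwrite("pics/c3.png",cv2.convertScaleAbs(cv2.resize(s,None,fx=7,fy=7,interpolation=2),alpha=1.4,beta=20))
E
```

```text
(no output)
```

View pics/c3.png

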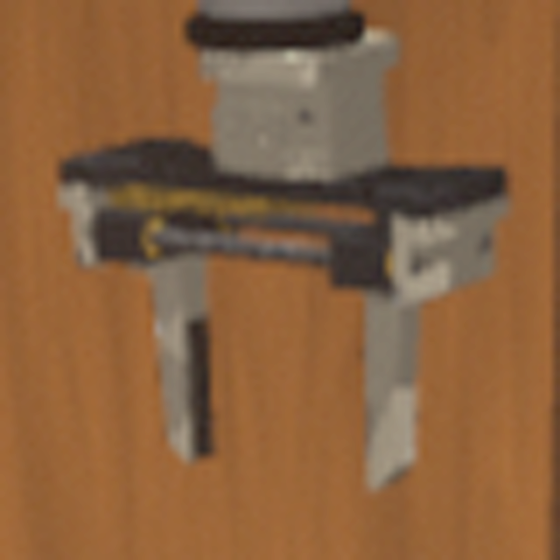

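The first picture agrees: the finger tips sit about 35 mm higher along the tool than the reported TCP, with no sideways offset. I'll open, go down another 36 mm and regrip.

```bash
python3 drive.py '[[0,0,0,0,0,0],[0,0,0,0,0,0],[0,0,0,0,0,0],[0,0,0,0,0,0],[0,0,0,0,0,0],[0,0,0,0,0,0],[0,0,0,0,0,0],[0,0,0,0,0,0]]' 0.08; python3 drive.py '[[0,0,0.008,0,0,0],[0,0,0.016,0,0,0],[0,0,0.024,0,0,0],[0,0,0.031,0,0,0],[0,0,0.036,0,0,0],[0,0,0.036,0,0,0]]'; python3 drive.py '[[0,0,0,0,0,0],[0,0,0,0,0,0],[0,0,0,0,0,0],[0,0,0,0,0,0],[0,0,0,0,0,0],[0,0,0,0,0,0],[0,0,0,0,0,0],[0,0,0,0,0,0],[0,0,0,0,0,0],[0,0,0,0,0,0]]' 0.01 20
```

```text
time: 3.7
tcp_pos: [0.4404, -0.2647, 0.099]
tcp_rot: [3.14, 0.0, 0.702]
wrist_force: [0.7, 0.6, 0.1]
finger_gap: 0.0694
finger_force: 0.0
time: 4.3
tcp_pos: [0.4397, -0.2642, 0.0618]
tcp_rot: [-3.141, 0.001, 0.702]
wrist_force: [0.0, -0.4, -0.0]
finger_gap: 0.08
finger_force: 0.0
time: 5.3
tcp_pos: [0.4404, -0.2648, 0.0631]
tcp_rot: [3.14, 0.0, 0.702]
wrist_force: [0.2, 0.3, -0.2]
finger_gap: 0.0236
finger_force: 20.0
```

Gripped (gap 23.6 mm). Lift.

```bash
python3 drive.py '[[0,0,-0.006,0,0,0],[0,0,-0.02,0,0,0],[0,0,-0.04,0,0,0],[0,0,-0.06,0,0,0],[0,0,-0.08,0,0,0],[0,0,-0.1,0,0,0],[0,0,-0.115,0,0,0],[0,0,-0.12,0,0,0],[0,0,-0.12,0,0,0],[0,0,-0.12,0,0,0]]' - 25; python3 - <<'E'
from h import *
from rig import robot, cams
for n in("scene","top"):
    s=cams.snapshot(n); cv2.imwrite(f"pics/{n}2.png",s["pixels"][:,:,::-1]); np.savez(f"pics/{n}2.npz",**{k:np.array(s[k]) for k in("pixels","mtx","R","t")})
im=cv2.imread("pics/scene2.png")[60:180,210:330]
cv2.imwrite("pics/c4.png",cv2.convertScaleAbs(cv2.resize(im,None,fx=5,fy=5,interpolation=2),alpha=1.4,beta=20))
S=load("scene2"); p=robot.get_state()["tcp_pos"]
for z in(.111,.131,.136,.25): print(z,(proj(S,np.array([p[0],p[1],z]))-[210,60])*5)
delta([.452,.239,.183],down(np.radians(40.2)))
E
```

```text
time: 6.3
tcp_pos: [0.4399, -0.2643, 0.1822]
tcp_rot: [3.141, 0.0, 0.702]
wrist_force: [-0.2, 0.0, -0.1]
finger_gap: 0.0239
finger_force: 25.0
0.111 [277.46010684 413.61948679]
0.131 [276.00090362 377.6848386 ]
0.136 [275.63138342 368.58495576]
0.25 [266.65498577 147.53028235]
d [ 0.3342 -0.3763 -0.0013] rv [-0.0005  0.0007  0.0002] t 6.4
```

View pics/c4.png

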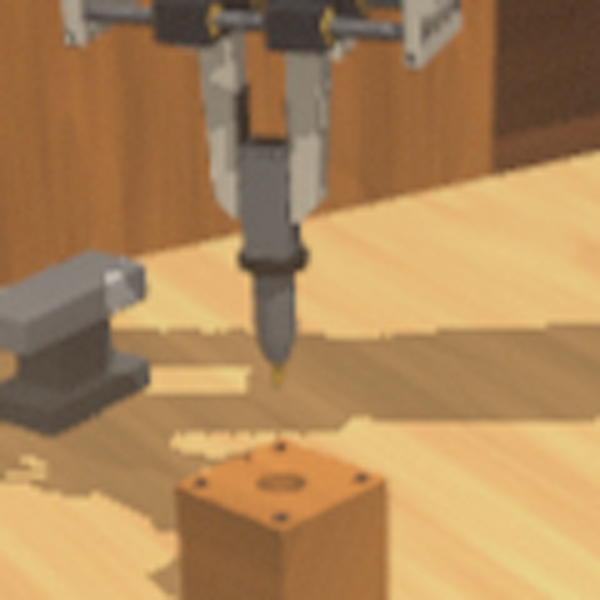

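The tester hangs upright in the fingers with its tip at crop (278,388), about z 0.13, as expected. The empty stand is below it. Now over to the stud.

```bash
python3 drive.py '[[0.01,-0.011,0,0,0,0],[0.033,-0.038,0,0,0,0],[0.065,-0.074,0,0,0,0],[0.1,-0.113,0,0,0,0],[0.134,-0.151,0,0,0,0],[0.167,-0.188,0,0,0,0],[0.2,-0.226,0,0,0,0],[0.234,-0.263,0,0,0,0],[0.267,-0.301,0,0,0,0],[0.297,-0.335,0,0,0,0],[0.32,-0.36,0,0,0,0],[0.334,-0.376,0,0,0,0]]'; python3 drive.py '[[0,0,0,0,0,0],[0,0,0,0,0,0],[0,0,0.02,0,0,0],[0,0,0.045,0,0,0],[0,0,0.065,0,0,0],[0,0,0.078,0,0,0],[0,0,0.085,0,0,0],[0,0,0.085,0,0,0],[0,0,0.085,0,0,0]]';  python3 - <<'E'
from h import *
from rig import robot, cams
for n in("scene","top"):
    s=cams.snapshot(n); cv2.imwrite(f"pics/{n}3.png",s["pixels"][:,:,::-1]); np.savez(f"pics/{n}3.npz",**{k:np.array(s[k]) for k in("pixels","mtx","R","t")})
im=cv2.imread("pics/scene3.png")[210:310,340:460]
cv2.imwrite("pics/c5.png",cv2.convertScaleAbs(cv2.resize(im,None,fx=5,fy=5,interpolation=2),alpha=1.4,beta=20))
delta([.452,.239,.09],down(np.radians(40.2)))
S=load("scene3");print((proj(S,np.array([.452,.239,.031]))-[340,210])*5,(proj(S,np.array([.452,.239,.046]))-[340,210])*5)
E
```

```text
time: 7.6
tcp_pos: [0.451, 0.2414, 0.1817]
tcp_rot: [3.141, 0.001, 0.705]
wrist_force: [-0.6, -1.0, -1.3]
finger_gap: 0.0238
finger_force: 25.0
time: 8.5
tcp_pos: [0.4533, 0.238, 0.0983]
tcp_rot: [3.14, -0.001, 0.701]
wrist_force: [0.7, 0.4, -1.0]
finger_gap: 0.0237
finger_force: 25.0
d [-0.0008 -0.0015  0.0087] rv [ 0.0022 -0.0017  0.0001] t 8.6
[308.4768358  346.78480359] [314.42360641 315.95312057]
```

View pics/c5.png

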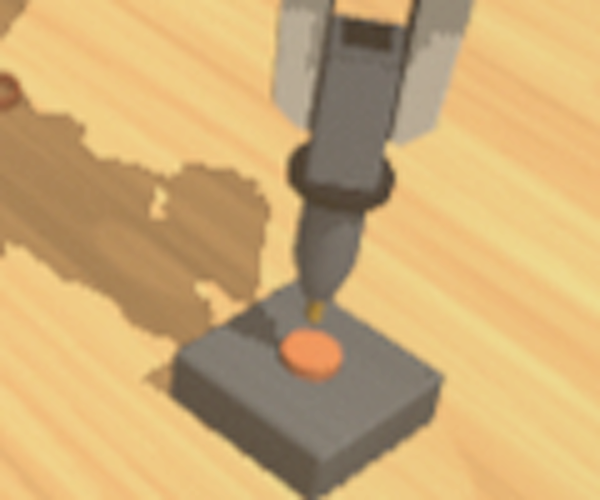

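The tip at crop (314,318) lies right where the 52 mm offset predicts, above the stud at (311,352). Press gently.

```bash
python3 drive.py '[[0,0,0.006,0,0,0],[0,0,0.011,0,0,0],[0,0,0.014,0,0,0],[0,0,0.016,0,0,0],[0,0,0.018,0,0,0],[0,0,0.019,0,0,0],[0,0,0.019,0,0,0],[0,0,0.019,0,0,0]]'; python3 -c "
from rig import robot, cams
s=robot.get_state();print(s['wrist_force'],s['tcp_pos'])"
```

```text
time: 9.4
tcp_pos: [0.4527, 0.2381, 0.0785]
tcp_rot: [3.14, 0.0, 0.702]
wrist_force: [-1.6, 0.0, 1.8]
finger_gap: 0.024
finger_force: 25.0
[-1.63457883  0.04373079  1.7627138 ] [0.4526976  0.23807535 0.07852665]
```

```bash
for i in 1 2 3; do python3 drive.py '[[0,0,0,0,0,0]]' | grep wrist; done; python3 drive.py '[[0,0,0.001,0,0,0],[0,0,0.001,0,0,0],[0,0,0.001,0,0,0],[0,0,0.001,0,0,0]]' | egrep 'wrist|pos'
```

```text
wrist_force: [-3.1, -1.0, 1.8]
wrist_force: [-1.6, -0.2, 0.4]
wrist_force: [-1.4, -0.5, 1.9]
tcp_pos: [0.4528, 0.2381, 0.0775]
wrist_force: [-1.3, -0.5, 2.0]
```

```bash
python3 drive.py '[[0,0,-0.01,0,0,0],[0,0,-0.03,0,0,0],[0,0,-0.06,0,0,0],[0,0,-0.09,0,0,0],[0,0,-0.1,0,0,0],[0,0,-0.1,0,0,0]]'; cat >>h.py <<'E'
psi=np.radians(-3.2)
tilt=Ro.from_euler("z",psi)*Ro.from_euler("y",-20,degrees=True)*Ro.from_euler("z",-psi)
n=tilt.apply([0,0,1]); Rbar=tilt*down(np.radians(40.2)); ring=np.array([.601,.0487,.059])
E
python3 - <<'E'
from h import *
delta(ring+n*.087,Rbar)
E
```

```text
time: 10.7
tcp_pos: [0.454, 0.2387, 0.1794]
tcp_rot: [3.139, -0.004, 0.702]
wrist_force: [-0.4, -0.3, -2.3]
finger_gap: 0.0237
finger_force: 25.0
d [-0.0321  0.2194  0.0391] rv [-0.2369  0.2501  0.    ] t 10.7
```

```bash
python3 drive.py '[[-0.002,0.012,0,-0.01,0.01,0],[-0.005,0.04,0,-0.04,0.042,0],[-0.011,0.075,0,-0.08,0.084,0],[-0.017,0.115,0,-0.12,0.127,0],[-0.023,0.155,0,-0.16,0.169,0],[-0.028,0.19,0.005,-0.2,0.211,0],[-0.031,0.21,0.02,-0.23,0.243,0],[-0.032,0.2194,0.033,-0.2369,0.25,0],[-0.032,0.2194,0.039,-0.2369,0.25,0],[-0.032,0.2194,0.039,-0.2369,0.25,0],[-0.032,0.2194,0.039,-0.2369,0.25,0]]';  python3 - <<'E'
from h import *
from rig import robot, cams
ims=[]
for k,(nm,x,y) in enumerate((("scene",230,180),("top",225,140))):
    s=cams.snapshot(nm); np.savez(f"pics/{nm}4.npz",**{k:np.array(s[k]) for k in("pixels","mtx","R","t")})
    im=s["pixels"][:,:,::-1][y:y+100,x:x+100]; ims.append(cv2.resize(im,None,fx=4,fy=4,interpolation=2))
    st=robot.get_state(); R=Ro.from_euler("xyz",st["tcp_rot"]).as_matrix()
    for P in(st["tcp_pos"]+R[:,2]*.052,st["tcp_pos"]+[0,0,.037]+R[:,2]*.089,ring): print(nm,P.round(4),(proj(s,P)-[x,y])*4+[400*k,0])
cv2.imwrite("pics/c6.png",cv2.convertScaleAbs(np.hstack(ims),alpha=1.4,beta=20))
delta(ring+n*.087,Rbar)
E
```

```text
time: 11.8
tcp_pos: [0.5695, 0.0502, 0.1383]
tcp_rot: [2.899, -0.247, 0.733]
wrist_force: [0.3, -0.6, -0.4]
finger_gap: 0.0238
finger_force: 25.0
scene [0.5876 0.0493 0.0902] [210.39919869 186.29877656]
scene [0.6002 0.0486 0.0924] [187.46132845 190.3257772 ]
scene [0.601  0.0487 0.059 ] [187.66716743 246.29099502]
top [0.5879 0.0494 0.0906] [587.48757407 209.71315998]
top [0.6005 0.0487 0.0928] [588.42779061 186.213312  ]
top [0.601  0.0487 0.059 ] [592.21087632 195.86881338]
d [ 0.0009  0.001  -0.0008] rv [-0.0011  0.0029  0.0015] t 11.9
```

View pics/c6.png

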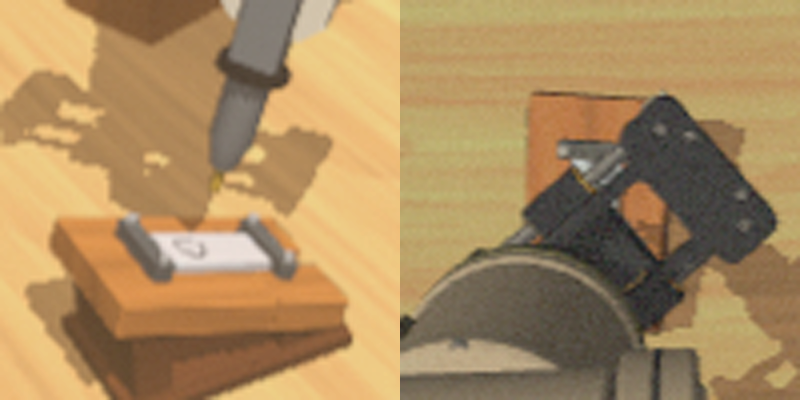

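The tip at crop (214,190) fits the offset along the tool (210,186), not the world-z alternative (187,190). The ring is at (190,246), as predicted. Approach square to the face.

```bash
python3 drive.py '[[0,0,0.008,0,0,0],[0,0,0.016,0,0,0],[0,0,0.023,0,0,0],[0,0,0.028,0,0,0],[0,0,0.031,0,0,0],[0,0,0.032,0,0,0],[0,0,0.032,0,0,0],[0,0,0.032,0,0,0]]'; python3 - <<'E'
from h import *
from rig import robot, cams
s=cams.snapshot("scene"); x,y=240,190
cv2.imwrite("pics/c7.png",cv2.convertScaleAbs(cv2.resize(s["pixels"][:,:,::-1][y:y+75,x:x+75],None,fx=8,fy=8,interpolation=2),alpha=1.4,beta=20))
st=robot.get_state(); R=Ro.from_euler("xyz",st["tcp_rot"]).as_matrix(); t=st["tcp_pos"]+R[:,2]*.052
for P in(t,t-R[:,2]*.067,ring): print(P.round(4),(proj(s,P)-[x,y])*8)
print(np.degrees(np.arccos(-R[:,2]@n)),st["wrist_force"],(t-ring)@n)
E
```

```text
time: 12.7
tcp_pos: [0.5808, 0.0493, 0.1089]
tcp_rot: [2.898, -0.247, 0.733]
wrist_force: [-1.1, 0.6, -0.8]
finger_gap: 0.0235
finger_force: 25.0
[0.5984 0.0482 0.0601] [303.00937338 404.44587375]
[0.5758 0.0496 0.1231] [381.4824252  164.03873675]
[0.601  0.0487 0.059 ] [295.33433486 412.58199004]
0.20652959959848172 [-1.54010834 -0.60712122 -0.80798013] 0.0018863689052683393
```

View pics/c7.png

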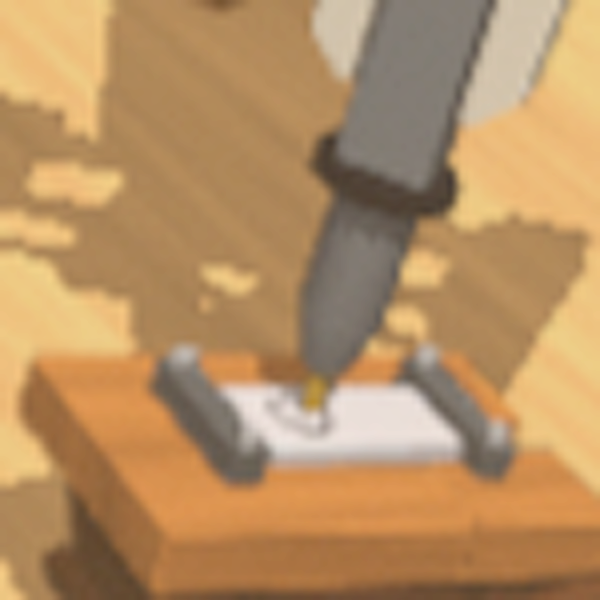

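The tip is at crop (313,408) and the ring's centre near (298,411), so the tip sits a few mm down the slope, touching or nearly so. I'll work out the sideways correction.

```bash
python3 - <<'E'
from h import *
S=load("scene4"); b=Ro.from_matrix(tilt.as_matrix()).apply(Ro.from_euler("z",psi).apply(np.eye(3)))
f=lambda P:(proj(S,P)-[240,190])*8
J=np.array([(f(ring+v*.001)-f(ring)) for v in b]).T; print(J)
R0=Rbar
for lift in(0,.002):
    uv=np.linalg.solve(J[:,:2],np.array([298,411])-np.array([313,408])-J[:,2]*-lift*1000); print("mm up,cross",uv,"tool",R0.inv().apply(b[:2].T@uv/1000))
E
```

```text
[[-3.40150941  1.96584767  1.1405667 ]
 [ 0.09010136  2.17195406 -3.47966477]]
mm up,cross [5.086135   1.17025142] tool [4.49952200e-03 2.64434479e-03 7.98405336e-19]
mm up,cross [ 2.62276669 -1.93173717] tool [5.78363364e-04 3.20562154e-03 5.34226713e-19]
```

```bash
python3 drive.py '[[0,0,-0.005,0,0,0],[0,0,-0.006,0,0,0],[0.0028,0.0026,-0.006,0,0,0],[0.0028,0.0026,-0.006,0,0,0],[0.0028,0.0026,-0.003,0,0,0],[0.0028,0.0026,0,0,0,0],[0.0028,0.0026,0.001,0,0,0],[0.0028,0.0026,0.002,0,0,0],[0.0028,0.0026,0.003,0,0,0],[0.0028,0.0026,0.004,0,0,0],[0.0028,0.0026,0.004,0,0,0]]'; cat >chk.py <<'E'
from h import *
from rig import robot, cams
f=[]
for i in range(8):
    s=cams.snapshot("scene"); st=robot.get_state(); f.append(st["wrist_force"])
R=Ro.from_euler("xyz",st["tcp_rot"]).as_matrix(); t=st["tcp_pos"]+R[:,2]*.052
e=t-ring; print("force along n",np.mean(f,0).round(2),(np.mean(f,0)@n).round(2),"sd",(np.array(f)@n).std().round(2),"height",e@n,"lat",e-(e@n)*n,np.degrees(np.arccos(-R[:,2]@n)),st["time"])
x,y=240,190
cv2.imwrite("pics/c8.png",cv2.convertScaleAbs(cv2.resize(s["pixels"][:,:,::-1][y:y+75,x:x+75],None,fx=8,fy=8,interpolation=2),alpha=1.4,beta=20))
E
python3 chk.py
```

```text
time: 13.85
tcp_pos: [0.5856, 0.049, 0.1061]
tcp_rot: [2.898, -0.247, 0.732]
wrist_force: [-1.9, -0.2, 2.0]
finger_gap: 0.0239
finger_force: 25.0
force along n [-1.45  0.23  1.38] 1.8 sd 0.27 height -0.002426822592100188 lat [ 0.00136062 -0.00068423  0.00050835] 0.23031446280243453 14.25
```

```bash
cat >>chk.py <<'E'
h=cv2.cvtColor(s["pixels"],cv2.COLOR_RGB2HSV).astype(int); 
m=(h[...,0]>19)&(h[...,0]<32)&(h[...,1]>110)
ce,k,l=blob(m,272,234,286,246); ys,xs=np.where(l); print("brass px",(ce-[240,190])*8,k,"rows",(ys.min()-190)*8,(ys.max()+1-190)*8)
E
python3 drive.py '[[0,0,0.001,0,0,0],[0,0,0.002,0,0,0],[0,0,0.002,0,0,0],[0,0,0.002,0,0,0]]' | grep pos; python3 chk.py
```

```text
tcp_pos: [0.5863, 0.049, 0.1042]
force along n [-1.97  0.18  2.17] 2.71 sd 0.42 height -0.004442596388691609 lat [ 0.00136074 -0.00071236  0.00050897] 0.23161382349371487 15.05
brass px [296. 400.] 1 rows 400 408
```

```bash
python3 - <<'E'
from h import *
from rig import robot, cams
s=cams.snapshot("scene")["pixels"]
h=cv2.cvtColor(s,cv2.COLOR_RGB2HSV)
for r in range(235,246): print(r,[tuple(map(int,h[r,c])) for c in range(273,283)])
E
```

```text
235 [(13, 173, 96), (14, 171, 91), (13, 98, 73), (14, 49, 67), (15, 43, 72), (15, 41, 74), (15, 42, 73), (13, 41, 74), (15, 44, 70), (16, 49, 67)]
236 [(14, 171, 94), (14, 170, 93), (13, 103, 74), (15, 54, 66), (16, 47, 71), (16, 46, 72), (15, 43, 72), (15, 43, 71), (15, 46, 67), (13, 93, 77)]
237 [(13, 149, 96), (13, 159, 93), (13, 98, 73), (16, 52, 64), (13, 43, 71), (15, 43, 71), (13, 44, 70), (16, 50, 66), (14, 78, 69), (14, 131, 109)]
238 [(11, 57, 111), (13, 73, 98), (13, 57, 85), (15, 57, 72), (16, 54, 71), (16, 49, 68), (17, 53, 67), (15, 57, 63), (13, 65, 75), (12, 63, 133)]
239 [(9, 25, 130), (10, 30, 102), (14, 43, 88), (18, 94, 79), (18, 106, 77), (16, 86, 74), (14, 52, 73), (13, 38, 81), (9, 28, 118), (11, 24, 146)]
240 [(9, 25, 130), (12, 29, 116), (15, 50, 101), (18, 143, 102), (20, 175, 105), (19, 138, 87), (14, 44, 98), (10, 27, 112), (9, 24, 146), (12, 22, 153)]
241 [(10, 22, 138), (9, 26, 129), (12, 33, 130), (16, 66, 127), (18, 106, 120), (15, 55, 120), (13, 27, 133), (10, 25, 121), (12, 23, 144), (12, 22, 153)]
242 [(9, 22, 154), (9, 23, 142), (12, 24, 137), (12, 30, 127), (13, 40, 120), (11, 25, 142), (10, 20, 150), (10, 26, 117), (13, 27, 131), (12, 22, 149)]
243 [(12, 22, 153), (9, 22, 154), (10, 21, 144), (12, 24, 137), (11, 27, 130), (10, 24, 129), (9, 25, 132), (10, 28, 109), (9, 25, 131), (12, 22, 150)]
244 [(12, 23, 147), (12, 21, 155), (8, 20, 155), (10, 20, 154), (12, 23, 146), (12, 25, 134), (12, 25, 131), (10, 24, 130), (12, 22, 148), (10, 20, 154)]
245 [(13, 25, 123), (13, 16, 146), (15, 14, 150), (14, 19, 151), (14, 19, 150), (13, 20, 150), (12, 17, 149), (14, 19, 149), (15, 21, 149), (12, 17, 148)]
```

Brass ends at pixel (277,241.3), against the ring's centre at (277,241.7). About half of it is pushed in and the contact force is steady at 2.7 N. Handing in.

```bash
python3 -c "
from rig import robot, cams
print(robot.finish_job())"
```

```text
the job is handed in; nothing more can be done
None
```

The job is handed in with the tester checked on the stud and held square on the ring, tip about 1 mm off centre and roughly 4–5 mm in at about 2.7 N; I got no verdict back, and the stud press was confirmed by force and height only, not by a picture.

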